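# Roll the brass tower sleeve onto its place on the layout sheet

## Task

The brass tower sleeve, lying on its side on the white layout sheet, is the last part that is not yet in its place. Roll it, pushing on its top with the fingertips, until it lies at rest on its own printed rectangle, square with it, and then take the hand away. Do not grip or lift it, do not touch it below mid-height, do not just slide it along, and leave all the other things where they are.

Things in the scene. Friction and masses are not known exactly. Their poses are not given: they have to be found in the camera images.
- sleeve: Brass tube, 70 mm diameter, 130 mm long, dark bore at both ends, 0.5 to 0.9 kg, lying on the sheet. Origin on its axis at mid-length, 38 mm above the table (top at 73 mm); x along the tube, y and z turn as it rolls. Starts parallel (0.05 rad) to its rectangle, 110 to 170 mm to either side. A fingertip grips it without slip, going twice as far as its centre; a level push from behind may jam.
- sleeve_place (a point): The sleeve's place: middle of the printed rectangle, 130 by 70 mm, grey with a dark outline and a dark lengthwise centre line, on the sheet (fixed). Given 38 mm above the table, where the sleeve's centre belongs; x along the rectangle's length, y across it (the way to roll, forward or back), z up. Let go at low speed, the sleeve stays where it is.
- sheet: White A3 layout sheet, 297 mm (its x) by 420 mm (its y), flat and fixed on a 500 by 600 mm cork mat; its top is 3 mm above the table. Origin at its middle, z up. Grey silhouettes of the parts are printed on it; the sleeve's is 45 mm from the middle towards the sheet's -x side.
- clamp: Brass record clamp, a puck 74 mm in diameter and 42 mm high with a narrower top knob, standing on its printed disc on the sheet, 140 mm from the sleeve's path line towards the sheet's +x side. Origin under its centre. To be left alone.
- counterweight: Small brass counterweight, 40 mm in diameter and 34 mm high, standing on its printed disc on the sheet, 140 mm from the sleeve's path line towards the sheet's +x side. Origin under its centre. To be left alone.
- collar: Dark steel collar, a ring 54 mm in diameter and 18 mm high, lying on its printed disc on the sheet, 140 mm from the sleeve's path line towards the sheet's +x side. Origin under its centre. To be left alone.
- screwdriver: Screwdriver with a green handle, 170 mm long, lying on the sheet along the sheet's x, on the other side of the rectangle from the sleeve, 110 to 170 mm from the rectangle's middle. Origin under it at mid-length, x along it. To be left alone.
- oil: Small amber bearing-oil bottle with a black cap, 36 mm in diameter and 85 mm high, standing on the table beyond the mat's left (+y) edge. Origin under its centre. To be left alone.
- level: Round aluminium bubble level, 60 mm in diameter and 12 mm high, lying on the table beyond the mat's right (-y) edge. Origin under its centre. To be left alone.
Not all that is in view belongs to the job. What is shaped like the sleeve but orange or red is not meant.

How it is judged (in metres and radians):
On the way:
1. the sleeve has rolled over by about a third of a turn (angle between sleeve's own z axis and vertical above 2 rad).
At the end, for the whole second after the job is handed in: The sleeve lies on its side on the sheet, at rest, its centre within 10 mm of the printed rectangle's centre line in the direction of rolling and within 18 mm lengthwise, its length within 0.12 rad (7 degrees) of the rectangle's, and every other thing is within 8 mm of where it stood (y of sleeve in the frame of sleeve_place between -0.01 and 0.01 m and x of sleeve in the frame of sleeve_place between -0.018 and 0.018 m and z of sleeve in the frame of sleeve_place between -0.004 and 0.004 m and angle between the x axis of sleeve and the x axis of sleeve_place, either way round below 0.12 rad and linear speed of sleeve below 0.01 m/s and distance of each of clamp, counterweight, collar, screwdriver, oil, level from where it was at the start of the episode below 0.008 m); the robot touches nothing.
It fails at once if the sleeve is lifted off the sheet or tipped up (centre raised by more than 8 mm) (z of sleeve in the frame of sleeve_place above 0.008 m).
It fails at once if the fingers touch the sleeve below its mid-height (grasp point under 45 mm above the table) (contact force between the fingers and sleeve above 0.3 N and height (world z) of the grasp point below 0.045 m).
It fails at once if another thing is knocked or moved by more than 8 mm (distance of any of clamp, counterweight, collar, screwdriver, oil, level from where it was at the start of the episode above 0.008 m).
It also fails if it takes over 51 s, if anything falls off the work surface, if the arm or the gripper's body presses on something with over 40 N, if the wrist force passes 120 N, or if a joint passes its speed limit or range.

## Robot

A 6-joint arm with a two-finger parallel gripper is mounted at the origin on the work surface. World frame = base frame: x ahead of the robot, y to its left, z up, the work surface at z = 0. Lengths are in mm, angles in rad, forces in N, time in s.
With the tool pointing down it reaches from about 400 to 925 mm from the base axis. Payload 12.5 kg.
Tool frame: the origin (TCP) lies between the finger pads; the fingertips stand 25 mm ahead of it and the grasp point (between the pads) lies 6 mm ahead of it; z points along the fingers, y is the line along which they close (so a half turn about z gives the same grasp; the last joint's range is limited). The gripper opens to 95 mm and grips with 3 to 60 N. Pads are 20 mm wide; open, the fingers measure 119 mm over their backs; the gripper's body (75 mm by 180 mm) begins 59 mm behind the grasp point.
Start: joints at [1.138, 0.491, 1.559, -0, 1.092, -0.106], TCP at [200.616, 591.943, 239.661] pointing down, gripper open.
Joint ranges: [-3.1, 3.1], [-0.84, 2.19], [0.05, 2.79], [-1.13, 4.28], [0.06, 2.93], [-2.69, 2.69]. Speed limits (rad/s): [2.22, 2.22, 2.79, 3.14, 3.14, 3.14].

## Interface

Orientations are given as [roll, pitch, yaw] about the fixed x, y, z axes, in that order (R = Rz(yaw) Ry(pitch) Rx(roll)).
In Python, from cell import state, read_camera, job_done, cut_out gives the robot as it stands. The module is installed in compiled form; this text tells all that it offers.
- The arm moves only by the tool jog_arm, never from a script. Its argument "motion" is a list of rows, each a list of 2 entries, a list of its own where there are three numbers: the shift along the tool's x, y, z in mm, then the turn about the tool's z in rad. A call has 1 to 5 rows; each row is the pose to reach, as a shift and turn from the pose commanded when the call began, along the tool's axes at that moment; what a row does not reach only later rows make up. A row lasts 1/10 s, in which the tool goes at most 50 mm and 8.59 degrees, less where a joint would pass 70% of its speed; a pose out of reach is approached as far as the arm can. A call with a gripper value outside its range is refused whole. "grip" is the closure, from 0 (fully open) to 1 (shut), set as the call begins (left out, the last holds). The fingers move at their own pace and stop on an object; the grip force is fixed at half the most. Time passes only in rows, so rows that repeat a pose let the fingers close. It gives the time, the measured TCP pose, the force, the opening and the grip force at its end, in the units of the state.
- state(): the state, without advancing time (a new reading comes with each control period).
- read_camera(name): name is "scene" or "side" or "wrist"; returns a dict with "img" (400x640x3 uint8, blue, green, red), "vertical_fov" (degrees; the focal length in pixels is half the picture's height over the tangent of half this angle, whatever the lens; pixels are square), "cx", "cy" (the principal point, pixels), "extrinsics" (4x4, takes a point from camera to world coordinates). Camera axes: x right, y up, looking along -z (the intrinsics and any distortion apply to the point x, -y, -z); pixel columns grow to the right and rows downward; lengths in mm; the calibration is good to about 2 mm. A picture is of the moment at which its call begins. There is no depth.
- job_done(): hands the job in; it is judged then, once.
Trained networks look in a picture, given as the dict that the camera call returned (one of the last four; its "shot" number tells which), for a name from the list of things; names that differ only in an ending like _2 or _b are one class to them, and where a whole thing is asked for, a point or a joint stands for the part that bears it (a point fixed in the world has none). Each returns a list of dicts, best first, with "p" (0 to 1); they miss things now and then, are a little off and sometimes report something else, mostly with a low value. They report only what shows in the picture. A call takes as long as a camera call. They do not tell look-alikes from the thing itself.
- cut_out(name, picture): "region" (400x640 bool, what is visible of it) and "box" ([left, top, right, bottom] in pixels, round what is visible of it).
The state is a dict: "t": time; "joints": joint angles; "qvel": joint speeds; "tau": joint torques, N m; "eef_pos": TCP position; "tcp_rot": TCP orientation; "ft_force": force on the tool from outside, world axes, zero at the start; "moment": the same for the moment, N m; "opening": opening from 0.0 (shut) to 1.0 (fully open); "grip_force": force on a finger pad.
Only numpy, scipy, OpenCV 4.12 (cv2) and the standard library are available. Lean on these libraries where they do the work, as an engineer would, in place of code of your own. Each camera call takes 0.05 s, during which the arm holds its last target. There are 200 camera calls.

## Working session

There is one attempt and no reset: what is moved stays moved. The work goes in short steps, Python scripts to look and compute and a tool call to move; the robot and the scene stay as the last step left them, time stands still between calls to the robot, and variables do not carry over. Pictures are saved under pics/ and viewed, at most 10 in all, crops included, and the job is handed in when it is done.

Besides the shell and the picture viewer there is one more tool, called after "Call:" as a command line: name --argument value ..., lists and objects as JSON in quotes. jog_arm: Moves the arm, as the interface text tells. Its arguments: {"type":"object","properties":{"motion":{"type":"array"},"grip":{"type":"number"}},"required":["motion"]}

```bash
mkdir -p pics; cat > h.py <<'E'
import numpy as np, cv2
from cell import *
def ray(p,u,v):
    f=200/np.tan(np.radians(p["vertical_fov"])/2); E=np.array(p["extrinsics"])
    d=E[:3,:3]@np.array([(u-p["cx"])/f,-(v-p["cy"])/f,-1.0]); return E[:3,3],d
def at(p,u,v,z):
    o,d=ray(p,u,v); return o+d*(z-o[2])/d[2]
def proj(p,X):
    f=200/np.tan(np.radians(p["vertical_fov"])/2); E=np.array(p["extrinsics"])
    c=E[:3,:3].T@(np.array(X,float)-E[:3,3]); return p["cx"]-f*c[0]/c[2],p["cy"]+f*c[1]/c[2]
E
python3 - <<'E'
from h import *
s=state(); print(s["t"],s["eef_pos"],s["tcp_rot"])
for n in ["scene","side"]:
    p=read_camera(n); cv2.imwrite(f"pics/{n}0.png",p["img"])
    print(n,{k:(np.round(v,2).tolist()) for k,v in p.items() if k not in("img",)and not isinstance(v,str)})
    for t in ["sleeve","clamp","screwdriver","collar","counterweight"]:
        for r in cut_out(t,p)[:2]: print(t,round(r["p"],2),r["box"],np.round(at(p,(r["box"][0]+r["box"][2])/2,(r["box"][1]+r["box"][3])/2,20)))
E
```

```text
0.0 [200.52458978 591.74369603 239.05066862] [-3.14048731e+00 -1.13802540e-04  2.81479571e+00]
scene {'vertical_fov': 54.1, 'cx': 322.02, 'cy': 195.55, 'extrinsics': [[-0.84, -0.3, 0.46, 968.18], [0.55, -0.49, 0.68, 715.59], [0.02, 0.82, 0.57, 690.85], [0.0, 0.0, 0.0, 1.0]], 'shot': 1}
sleeve 0.92 [242.6, 179.4, 293.6, 217.7] [ 572. -156.   20.]
sleeve 0.85 [248.1, 132.9, 285.4, 163.0] [ 433. -444.   20.]
clamp 0.59 [286.2, 266.4, 316.3, 296.1] [655. 176.  20.]
screwdriver 0.55 [341.8, 237.5, 363.3, 254.4] [484. 142.  20.]
collar 0.5 [229.1, 225.9, 251.4, 244.8] [709. -45.  20.]
collar 0.24 [204.7, 193.2, 393.9, 320.8] [619. 105.  20.]
counterweight 0.49 [260.6, 240.8, 273.4, 265.8] [680.  52.  20.]
side {'vertical_fov': 42.55, 'cx': 318.58, 'cy': 195.87, 'extrinsics': [[0.78, 0.32, -0.54, -331.08], [-0.63, 0.36, -0.69, -1083.26], [-0.02, 0.87, 0.49, 775.33], [0.0, 0.0, 0.0, 1.0]], 'shot': 2}
sleeve 0.69 [276.6, 249.8, 321.2, 308.2] [ 223. -300.   20.]
sleeve 0.62 [343.7, 180.4, 389.4, 219.1] [ 602. -132.   20.]
clamp 0.78 [306.8, 152.9, 326.5, 173.3] [650. 163.  20.]
screwdriver 0.71 [271.8, 168.1, 305.2, 190.0] [508. 131.  20.]
counterweight 0.71 [336.9, 168.3, 353.3, 178.6] [670.  40.  20.]
```

View pics/scene0.png

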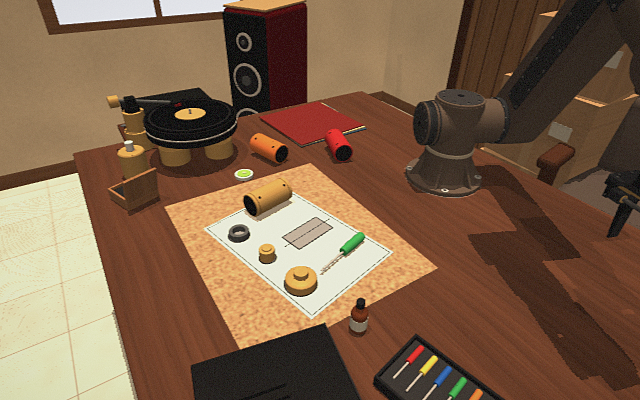

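View pics/side0.png

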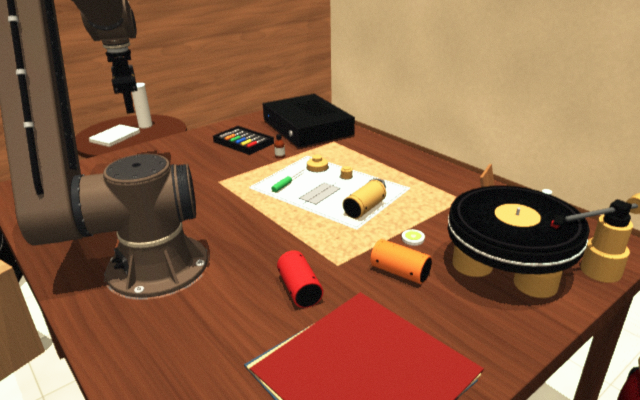

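The scene view shows the sleeve at about (268,197), its rectangle at (307,233) and the screwdriver at (345,250). The red and orange look-alikes are off the mat. Next I'll fit both poses.

```bash
cat >> h.py <<'E'
from scipy.optimize import minimize
def hull(p,x,y,a):
    t=np.linspace(0,2*np.pi,40); ax=np.array([np.cos(a),np.sin(a),0]); n=np.array([-np.sin(a),np.cos(a),0])
    P=[np.array([x,y,38])+s*65*ax+35*(np.cos(q)*n+np.sin(q)*np.array([0,0,1])) for s in(-1,1) for q in t]
    return cv2.convexHull(np.float32([proj(p,X) for X in P]))
def fit_sleeve(views,x0):
    K=4
    def cost(q):
        c=0
        for p,reg in views:
            m=np.zeros((400*K,640*K),np.uint8); cv2.fillConvexPoly(m,np.int32(np.round((hull(p,*q)+.5)*K)),1)
            m=cv2.resize(m.astype(np.float32),(640,400),interpolation=cv2.INTER_AREA)
            c+=np.abs(m-reg).sum()/reg.sum()
        return c
    best=min((minimize(cost,x0,method="Nelder-Mead",options=dict(initial_simplex=np.array(x0)+np.array([[0,0,0],[d,0,0],[0,d,0],[0,0,.15]]))) for d in(15,-15)),key=lambda r:r.fun)
    return best.x,best.fun
def sleeve_view(name,near):
    p=read_camera(name); rs=cut_out("sleeve",p)
    u,v=proj(p,near)
    r=min(rs,key=lambda r:abs((r["box"][0]+r["box"][2])/2-u)+abs((r["box"][1]+r["box"][3])/2-v))
    return p,r["region"].astype(np.float32)
E
python3 - <<'E'
from h import *
vs=[sleeve_view(n,(585,-140,38)) for n in("scene","side")]
for V in(vs,vs[:1],vs[1:]): print(*fit_sleeve(V,[585,-140,0]))
for (p,_),c,w in zip(vs,[(307,233),(320,193)],[32,26]):
    g=p["img"].astype(int); H=cv2.cvtColor(p["img"],cv2.COLOR_BGR2GRAY)
    m=((H<205)&(np.ptp(g,axis=2)<45)).astype(np.uint8)
    z=np.zeros_like(m); z[c[1]-22:c[1]+22,c[0]-w:c[0]+w]=1; m*=z
    n,l,st,ce=cv2.connectedComponentsWithStats(m); k=l[c[1],c[0]]; k=k or 1+np.argmax(st[1:,4])
    v,u=np.nonzero(l==k)
    W=np.float32([at(p,a,b,3)[:2] for a,b in zip(u,v)]); (cc,sz,an)=cv2.minAreaRect(W); print(st[k],cc,sz,an,W.mean(0))
    M=W-W.mean(0);_,_,Vt=np.linalg.svd(M,full_matrices=False);print("pca",np.arctan2(Vt[0,1],Vt[0,0]))
    cv2.imwrite(f"pics/m{len(p['img'])}{c[0]}.png",cv2.resize(m[c[1]-30:c[1]+30,c[0]-40:c[0]+40]*255,None,fx=5,fy=5,interpolation=0))
E
```

```text
[ 5.81790380e+02 -1.41183899e+02  2.08359573e-01] 2.540515899658203
[ 439.18046082 -415.56241364   -4.47464344] 0.04426100477576256
[ 5.82161937e+02 -1.41408017e+02  2.09680304e-01] 0.03275184705853462
[281 217  53  33 830] (539.9797973632812, 17.815887451171875) (169.29039001464844, 71.61897277832031) 12.53137493133545 [543.9471    18.614046]
pca 0.21724138
[314 188  26  17  30] (549.6094360351562, -13.293790817260742) (123.8399658203125, 8.051356315612793) 10.865860939025879 [542.7152   -14.156749]
pca -2.9254699
```

```bash
python3 - <<'E'
from h import *
# top-down rectification at z=3 in rectangle-aligned frame: cols = along (a) , rows = across (b)
a=.21; A=np.array([np.cos(a),np.sin(a)]);B=np.array([-np.sin(a),np.cos(a)]); C=np.array([543,18.])
near=(582,-141,38); out=[]
for n in("scene","side"):
    p,reg=sleeve_view(n,near)
    v,u=np.nonzero(reg); print(n,u.mean(),v.mean(),proj(p,near))
    if abs(u.mean()-proj(p,near)[0])<20: print(fit_sleeve([(p,reg)],[582,-141,.2]))
    L=np.arange(-110,111,.5)
    mp=np.float32([[proj(p,[*(C+x*A+y*B),3]) for x in L] for y in L])
    o=cv2.remap(p["img"],mp,None,cv2.INTER_CUBIC)
    for x in(-65,65): cv2.line(o,(220+2*x,150),(220+2*x,290),(255,0,0),1)
    out.append(o[100:340])
cv2.imwrite("pics/top.png",np.hstack(out)[:, :])
E
python3 -c "
import cv2;i=cv2.imread('pics/top.png');print(i.shape);cv2.imwrite('pics/top2.png',cv2.resize(i,(800,218)) if i.shape[1]>800 else i)"
```

```text
scene 267.9314830875976 196.6877710320902 (np.float64(267.1095552949188), np.float64(197.10157833211636))
(array([ 5.76888561e+02, -1.43058170e+02,  2.61939622e-01]), np.float64(0.04450346902012825))
side 363.66574585635357 198.75138121546962 (np.float64(363.8447787810935), np.float64(197.72302770406495))
(array([ 5.80196460e+02, -1.43477007e+02,  2.43551704e-01]), np.float64(0.03240101411938667))
(240, 884, 3)
```

View pics/top2.png

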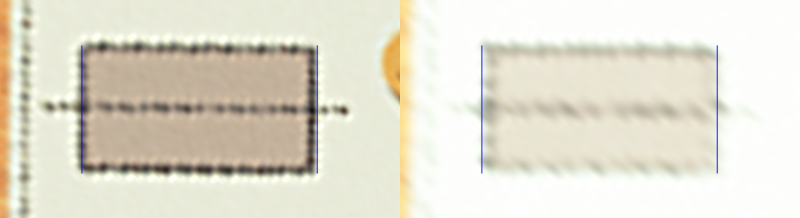

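The rectangle is at (543,18) with yaw 0.22. The sleeve is at (579,-142) with yaw about 0.235, so it has to roll 164 mm along +y′ and the fingertips travel about 328 mm. I'll place the fingers along the sleeve's length.

Call:
jog_arm --motion '[[[-36,-34,0],0.14],[[-72,-68,0],0.28],[[-108,-102,0],0.42],[[-144,-136,0],0.56],[[-180,-170,0],0.7]]' --grip 0.3

```text
t: 1.5
eef_pos: [317.0, 371.5, 239.8]
tcp_rot: [3.141, -0.0, 2.11]
ft_force: [1.2, 0.3, 0.7]
opening: 0.707
grip_force: 0.0
```

```bash
cat >> h.py <<'E'
from scipy.spatial.transform import Rotation as Ro
def to(x,y,z,yaw=1.791):
    s=state(); R=Ro.from_euler("xyz",s["tcp_rot"]).as_matrix()
    print("t",s["t"],"pos",np.round(s["eef_pos"],1),"rot",np.round(s["tcp_rot"],3),"F",np.round(s["ft_force"],1),"open",s["opening"])
    print("shift",np.round(R.T@(np.array([x,y,z])-s["eef_pos"]),1),"turn",round(-(yaw-s["tcp_rot"][2]),3))
E
python3 -c "
from h import *
to(579,-142,139)"
```

```text
t 1.5 pos [317.  371.5 239.8] rot [ 3.141 -0.     2.11 ] F [1.2 0.3 0.7] open 0.7067419006830642
shift [-575.2  -38.6  100.7] turn 0.319
```

Call:
jog_arm --motion '[[[-46,-3,8],0.1],[[-92,-6,16],0.2],[[-138,-9,24],0.32],[[-184,-12,32],0.32],[[-230,-15,40],0.32]]'

```text
t: 2.0
eef_pos: [423.4, 166.9, 199.6]
tcp_rot: [3.141, -0.0, 1.795]
ft_force: [0.3, 1.0, -0.2]
opening: 0.699
grip_force: 0.0
```

```bash
python3 -c "
from h import *
to(579,-142,139)"
```

```text
t 2.0 pos [423.4 166.9 199.6] rot [ 3.141 -0.     1.795] F [ 0.3  1.  -0.2] open 0.6985434118496348
shift [-335.7   83.1   60.6] turn 0.004
```

Call:
jog_arm --motion '[[[-45,11,8],0],[[-90,22,16],0],[[-135,34,24],0],[[-180,45,32],0],[[-225,56,40],0]]'

```text
t: 2.5
eef_pos: [528.0, -40.3, 159.4]
tcp_rot: [3.141, 0.0, 1.795]
ft_force: [1.2, -0.3, 0.2]
opening: 0.701
grip_force: 0.0
```

Call:
jog_arm --motion '[[[-45,11,6],0],[[-85,20,12],0],[[-108,27,18],0],[[-108,27,20],0],[[-108,27,20],0]]'

```text
t: 3.0
eef_pos: [577.2, -137.6, 139.1]
tcp_rot: [-3.141, -0.001, 1.794]
ft_force: [-0.2, 0.9, 0.1]
opening: 0.701
grip_force: 0.0
```

```bash
python3 - <<'E'
from h import *
to(579,-142,98)
vs=[]
for n in("scene","side","wrist"):
    p=read_camera(n); cv2.imwrite(f"pics/{n}1.png",p["img"])
    rs=cut_out("sleeve",p); u,v=proj(p,(579,-142,38)); print(n,(u,v),[(r["p"],r["box"]) for r in rs[:2]])
E
```

```text
t 3.0 pos [ 577.2 -137.6  139.1] rot [-3.141e+00 -1.000e-03  1.794e+00] F [-0.2  0.9  0.1] open 0.7012662994745722
shift [-4.7  0.9 41.1] turn 0.003
scene (np.float64(267.8878687370118), np.float64(196.62437663878043)) [(0.9, [326.7, 128.7, 351.5, 160.4]), (0.57, [242.6, 177.8, 295.1, 215.3])]
side (np.float64(363.332190311212), np.float64(198.18347762822785)) [(0.98, [277.8, 251.5, 322.7, 306.8]), (0.79, [368.9, 238.0, 432.1, 286.8])]
wrist (np.float64(323.3741981718746), np.float64(217.14749265528994)) [(0.66, [233.6, 175.2, 413.8, 261.2])]
```

View pics/wrist1.png

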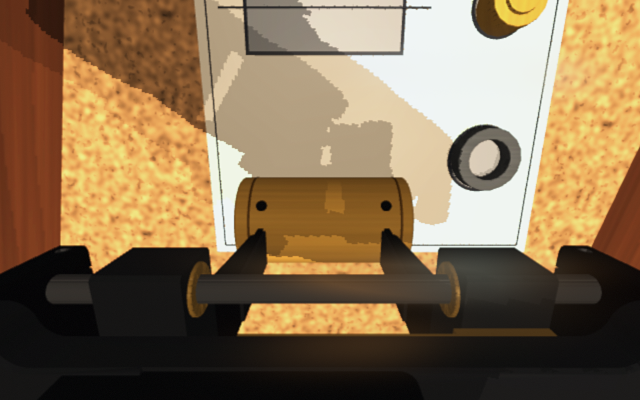

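The wrist view shows the sleeve at columns 235-413 and rows 178-262, level and centred under the fingers. The rectangle's centre line, at row 8, is parallel to it. I'm descending to contact.

Call:
jog_arm --motion '[[[-2,1,15],0],[[-4,1,28],0],[[-5,1,36],0],[[-5,1,38],0],[[-5,1,39],0]]'

```text
t: 3.8
eef_pos: [579.6, -142.3, 100.0]
tcp_rot: [-3.141, -0.001, 1.795]
ft_force: [0.4, 0.3, 0.1]
opening: 0.701
grip_force: 0.0
```

Call:
jog_arm --motion '[[[0,0,1],0],[[0,0,2],0],[[0,0,3],0],[[0,0,3],0]]'

```text
t: 4.2
eef_pos: [579.9, -142.4, 98.2]
tcp_rot: [3.141, 0.0, 1.795]
ft_force: [-1.1, -0.3, 3.5]
opening: 0.7
grip_force: 1.8
```

Call:
jog_arm --motion '[[[0,0,1],0],[[5,0,1],0],[[12,0,1],0],[[20,0,1],0],[[28,0,1],0]]'

```text
t: 4.7
eef_pos: [573.6, -115.0, 97.6]
tcp_rot: [3.14, 0.001, 1.795]
ft_force: [-0.8, 0.6, 6.1]
opening: 0.696
grip_force: 2.5
```

Call:
jog_arm --motion '[[[10,0,0],0],[[20,0,0],0],[[30,0,0],0],[[40,0,0],0],[[50,0,0],0]]'

```text
t: 5.2
eef_pos: [562.2, -65.4, 96.5]
tcp_rot: [-3.142, -0.0, 1.795]
ft_force: [-0.8, 0.0, -0.8]
opening: 0.7
grip_force: 0.0
```

```bash
python3 - <<'E'
from h import *
to(543,18,98)
p=read_camera("wrist"); cv2.imwrite("pics/w2.png",p["img"])
for r in cut_out("sleeve",p)[:2]: print(r["p"],r["box"])
E
```

```text
t 5.2 pos [562.2 -65.4  96.5] rot [-3.142 -0.     1.795] F [-0.8  0.  -0.8] open 0.699694454943533
shift [85.6 -0.2 -1.5] turn 0.004
0.9 [221.7, 239.0, 420.3, 333.3]
```

View pics/w2.png

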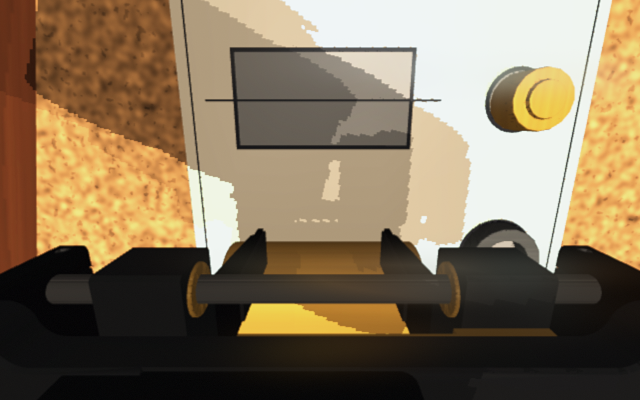

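The sleeve's front edge is at row 241, behind the fingertips, which have run ahead and off the top. I need several shorter strokes. First I'll raise the hand and measure.

Call:
jog_arm --motion '[[[0,0,-15],0],[[0,0,-30],0],[[-25,0,-43],0],[[-50,0,-43],0],[[-50,0,-43],0]]'

```text
t: 5.8
eef_pos: [574.3, -117.4, 140.0]
tcp_rot: [3.14, 0.001, 1.793]
ft_force: [-0.4, 0.2, -0.1]
opening: 0.699
grip_force: 0.0
```

```bash
cat >> h.py <<'E'
C=np.array([543,18.]);A_=np.array([np.cos(.22),np.sin(.22)]);B_=np.array([-A_[1],A_[0]])
def where(cams=("side","wrist"),near=(572,-112,38)):
    for n in cams:
        p,reg=sleeve_view(n,near); v,u=np.nonzero(reg); q,c=fit_sleeve([(p,reg)],[near[0],near[1],.22])
        d=q[:2]-C; print(n,"xy",np.round(q,3),"cost",round(c,3),"along",round(d@A_,1),"across",round(d@B_,1),"dyaw",round(q[2]-.22,3),"box",u.min(),v.min(),u.max(),v.max())
    return q
E
python3 -c "
from h import *
to(572,-112,139)
q=where(('scene','side','wrist'))
p=read_camera('wrist');cv2.imwrite('pics/w3.png',p['img'])"
```

```text
t 5.8 pos [ 574.3 -117.4  140. ] rot [3.140e+00 1.000e-03 1.793e+00] F [-0.4  0.2 -0.1] open 0.6993278053289406
shift [ 5.7 -1.1  1. ] turn 0.002
scene xy [ 5.69677e+02 -1.09190e+02  2.24000e-01] cost 0.05 along -1.7 across -129.9 dyaw 0.004 box 251 183 300 221
side xy [ 5.71007e+02 -1.09152e+02  2.43000e-01] cost 0.034 along -0.4 across -130.2 dyaw 0.023 box 332 176 375 215
wrist xy [ 5.71163e+02 -1.08592e+02  2.24000e-01] cost 0.061 along -0.1 across -129.7 dyaw 0.004 box 231 160 414 248
```

View pics/w3.png

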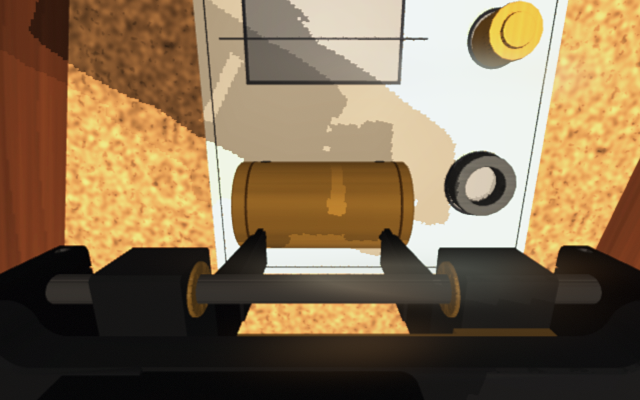

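All three cameras agree: the sleeve is 130 mm short, aligned, and rolling. Next is the second stroke, starting a little behind the top.

Call:
jog_arm --motion '[[[-2,0,15],0],[[-3,0,28],0],[[-3,0,38],0],[[-3,0,42],0],[[-3,0,44],0]]'

```text
t: 6.65
eef_pos: [574.1, -118.3, 97.7]
tcp_rot: [3.142, 0.001, 1.795]
ft_force: [-14.7, -3.2, 46.7]
opening: 0.699
grip_force: 23.2
```

Call:
jog_arm --motion '[[[3,0,0],0],[[9,0,0],0],[[17,0,0],0],[[26,0,0],0],[[36,0,0],0]]'

```text
t: 7.15
eef_pos: [565.9, -83.1, 97.8]
tcp_rot: [3.141, 0.001, 1.795]
ft_force: [-9.5, -2.7, 26.5]
opening: 0.706
grip_force: 13.3
```

Call:
jog_arm --motion '[[[10,0,0],0],[[20,0,0],0],[[28,0,-4],0],[[32,0,-20],0],[[32,0,-42],0]]'

```text
t: 7.65
eef_pos: [558.5, -50.9, 137.3]
tcp_rot: [-3.14, -0.001, 1.795]
ft_force: [-0.1, -0.4, -0.1]
opening: 0.698
grip_force: 0.0
```

```bash
python3 -c "
from h import *
to(560,-65,139)
where(('side','wrist'),(562,-70,38))"
```

```text
t 7.65 pos [558.5 -50.9 137.3] rot [-3.140e+00 -1.000e-03  1.795e+00] F [-0.1 -0.4 -0.1] open 0.6979292777642098
shift [-14.1  -1.7  -1.7] turn 0.004
side xy [ 5.65349e+02 -6.99760e+01  2.42000e-01] cost 0.051 along 2.6 across -90.7 dyaw 0.022 box 322 173 364 210
wrist xy [ 5.61836e+02 -6.87840e+01  2.23000e-01] cost 0.208 along -0.6 across -88.8 dyaw 0.003 box 232 188 409 274
```

Call:
jog_arm --motion '[[[-18,0,0],0],[[-31,0,12],0],[[-31,0,28],0],[[-31,0,38],0],[[-31,0,40],0]]'

```text
t: 8.35
eef_pos: [565.7, -83.1, 97.0]
tcp_rot: [-3.14, 0.0, 1.794]
ft_force: [-8.3, -4.5, 27.6]
opening: 0.7
grip_force: 13.8
```

Call:
jog_arm --motion '[[[3,0,0],0],[[9,0,0],0],[[17,0,0],0],[[26,0,0],0],[[36,0,0],0]]'

```text
t: 8.85
eef_pos: [557.4, -47.3, 98.0]
tcp_rot: [-3.141, -0.0, 1.794]
ft_force: [-6.7, -2.0, 19.0]
opening: 0.703
grip_force: 9.4
```

Call:
jog_arm --motion '[[[10,0,0],0],[[20,0,0],0],[[28,0,-4],0],[[32,0,-20],0],[[32,0,-42],0]]'

```text
t: 9.35
eef_pos: [550.2, -15.3, 138.6]
tcp_rot: [-3.139, -0.001, 1.795]
ft_force: [-0.9, 0.4, 0.6]
opening: 0.698
grip_force: 0.0
```

```bash
python3 -c "
from h import *
to(552,-28,139)
where(('scene','side','wrist'),(552,-30,38))"
```

```text
t 9.35 pos [550.2 -15.3 138.6] rot [-3.139e+00 -1.000e-03  1.795e+00] F [-0.9  0.4  0.6] open 0.6980715451649908
shift [-12.8  -1.1  -0.4] turn 0.004
scene xy [ 5.50819e+02 -3.00680e+01  2.24000e-01] cost 0.035 along -2.9 across -48.6 dyaw 0.004 box 270 194 321 235
side xy [ 5.56141e+02 -2.37730e+01  2.62000e-01] cost 0.042 along 3.7 across -43.6 dyaw 0.042 box 310 169 352 205
wrist xy [ 5.5280e+02 -2.6114e+01  2.2600e-01] cost 0.158 along -0.1 across -45.2 dyaw 0.006 box 233 181 412 266
```

Call:
jog_arm --motion '[[[-18,0,0],0],[[-25,0,12],0],[[-25,0,28],0],[[-25,0,38],0],[[-25,0,41],0]]'

```text
t: 10.15
eef_pos: [555.8, -40.0, 97.5]
tcp_rot: [-3.139, -0.001, 1.795]
ft_force: [-9.6, -3.5, 26.9]
opening: 0.702
grip_force: 13.5
```

Call:
jog_arm --motion '[[[3,0,0],0],[[9,0,0],0],[[17,0,0],0],[[25,0,0],0],[[32,0,0],0]]'

```text
t: 10.65
eef_pos: [549.1, -7.8, 98.4]
tcp_rot: [3.142, -0.0, 1.795]
ft_force: [-0.1, -0.4, -0.3]
opening: 0.706
grip_force: 0.0
```

Call:
jog_arm --motion '[[[6,0,0],0],[[11,0,0],0],[[15,0,0],0],[[17,0,0],0],[[17,0,0],0]]'

```text
t: 11.15
eef_pos: [545.5, 8.0, 98.6]
tcp_rot: [3.141, -0.0, 1.795]
ft_force: [-0.2, 0.3, -0.5]
opening: 0.701
grip_force: 0.0
```

Call:
jog_arm --motion '[[[0,0,-4],0],[[0,0,-14],0],[[-15,0,-35],0],[[-45,0,-60],0],[[-60,0,-80],0]]'

```text
t: 11.65
eef_pos: [559.4, -52.3, 180.8]
tcp_rot: [3.14, 0.001, 1.794]
ft_force: [-0.0, 0.3, -0.1]
opening: 0.698
grip_force: 0.0
```

```bash
python3 -c "
from h import *
to(547,-2,139)
where(('scene','side','wrist'),(547,-2,38))
p=read_camera('wrist');cv2.imwrite('pics/w5.png',p['img'])"
```

```text
t 11.65 pos [559.4 -52.3 180.8] rot [3.140e+00 1.000e-03 1.794e+00] F [-0.   0.3 -0.1] open 0.6978801660112648
shift [51.8 -1.1 41.8] turn 0.003
scene xy [ 5.43699e+02 -5.03800e+00  2.32000e-01] cost 0.069 along -4.3 across -22.6 dyaw 0.012 box 276 196 327 239
side xy [ 5.49689e+02 -3.67300e+00  2.43000e-01] cost 0.042 along 1.8 across -22.6 dyaw 0.023 box 304 167 346 203
wrist xy [ 5.47714e+02 -4.36200e+00  2.24000e-01] cost 0.018 along -0.3 across -22.9 dyaw 0.004 box 241 107 404 187
```

View pics/w5.png

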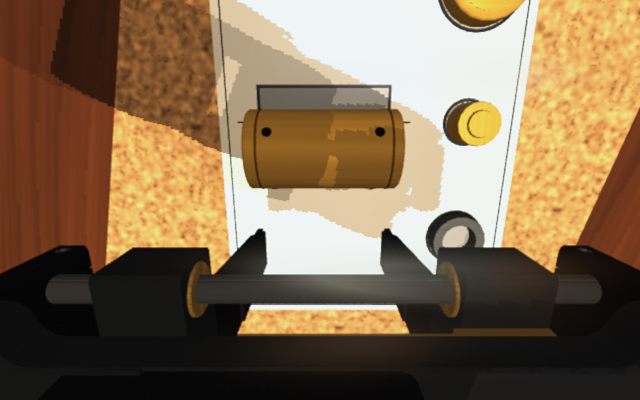

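The sleeve at rows 107-187 is aligned and 22.7 mm short, and the rectangle's far edge shows at row 86. One slow final stroke of 45 mm.

Call:
jog_arm --motion '[[[20,0,20],0],[[37,0,45],0],[[37,0,68],0],[[37,0,79],0],[[37,0,79],0]]'

```text
t: 12.5
eef_pos: [550.3, -14.2, 98.8]
tcp_rot: [-3.14, -0.001, 1.796]
ft_force: [-0.6, -0.3, 0.3]
opening: 0.702
grip_force: 0.0
```

```bash
python3 -c "
from h import *
to(*(C-34.7*B_-.3*A_),97.3)"
```

```text
t 12.5 pos [550.3 -14.2  98.8] rot [-3.140e+00 -1.000e-03  1.796e+00] F [-0.6 -0.3  0.3] open 0.702199920444857
shift [-1.7 -0.4  1.5] turn 0.005
```

Call:
jog_arm --motion '[[[-1,0,1],0],[[-1,0,1.5],0],[[2,0,1.5],0],[[7,0,1.5],0],[[12,0,1.5],0]]'

```text
t: 13.0
eef_pos: [547.9, -2.4, 98.2]
tcp_rot: [3.141, -0.0, 1.795]
ft_force: [0.2, -1.4, 1.2]
opening: 0.704
grip_force: 0.9
```

Call:
jog_arm --motion '[[[6,0,0.2],0],[[12,0,0.4],0],[[18,0,0.5],0],[[23,0,0.5],0],[[27,0,0.5],0]]'

```text
t: 13.5
eef_pos: [541.9, 24.2, 98.1]
tcp_rot: [3.141, 0.0, 1.795]
ft_force: [-1.6, -0.7, 7.0]
opening: 0.702
grip_force: 3.5
```

Call:
jog_arm --motion '[[[3,0,0],0],[[5,0,0],0],[[5,0,0],0],[[5,0,0],0]]'

```text
t: 13.9
eef_pos: [540.8, 28.9, 98.0]
tcp_rot: [3.141, 0.0, 1.795]
ft_force: [-1.3, -0.1, 6.9]
opening: 0.702
grip_force: 3.1
```

Call:
jog_arm --motion '[[[0,0,-3],0],[[0,0,-12],0],[[-15,0,-35],0],[[-45,0,-60],0],[[-60,0,-80],0]]'

```text
t: 14.4
eef_pos: [554.7, -31.4, 179.5]
tcp_rot: [3.14, 0.001, 1.795]
ft_force: [0.0, -0.1, -1.1]
opening: 0.699
grip_force: 0.0
```

```bash
python3 -c "
from h import *
to(543,18,139)
where(('scene','side','wrist'),(543,16,38))
p=read_camera('wrist');cv2.imwrite('pics/w6.png',p['img'])"
```

```text
t 14.4 pos [554.7 -31.4 179.5] rot [3.140e+00 1.000e-03 1.795e+00] F [ 0.  -0.1 -1.1] open 0.6992846162596392
shift [50.8 -0.5 40.5] turn 0.004
scene xy [5.40385e+02 1.58520e+01 2.25000e-01] cost 0.046 along -3.0 across -1.5 dyaw 0.005 box 281 201 333 244
side xy [5.44449e+02 1.90450e+01 2.41000e-01] cost 0.071 along 1.6 across 0.7 dyaw 0.021 box 298 166 339 201
wrist xy [5.42712e+02 1.71770e+01 2.26000e-01] cost 0.019 along -0.5 across -0.7 dyaw 0.006 box 241 106 404 186
```

View pics/w6.png

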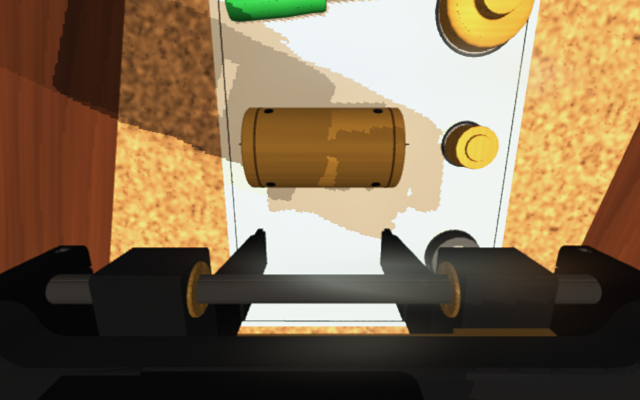

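The wrist view shows the sleeve at rows 106-186 covering its rectangle. The centre line pokes out at both ends, around row 145. The cameras put it within 2 mm and 0.02 rad, and the hand is clear.

```bash
python3 -c "
from cell import *
print(job_done())"
```

```text
the job is handed in; nothing more can be done
None
```

The sleeve was rolled about 164 mm onto its printed rectangle and handed in, by camera about 1 mm off the centre line, 3 mm or less lengthwise and about 0.02 rad or less in angle, with the hand clear; `job_done()` gave no verdict, and I saw no other part disturbed but did not re-measure them.

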